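# Hold a bracket square in the corner of the drilling fixture

## Task

Take the bare aluminium bracket from the bench and lay it flat on the drilling fixture's base plate, its brass-boss end pointing away from the yellow end stop. Slide it fully into the corner, so that its long side is flush against the blue long fence and its plain end against the yellow end stop at the same time, and press it firmly against both, as a hand would, without ramming it. Finish while still gripping it and pressing it there; leave the black bracket and everything else on the bench alone.

Things in the scene. Friction and masses are not known exactly. Their poses are not given: they have to be found in the camera images.
- bracket_mid (a point): Centre, half-way up (31 mm above the underside), of the loose bare-aluminium bracket (0.25-0.45 kg), upright on the bench. Foot 84 mm long (x), 56 wide (y), 18 high. On its middle a solid lug, 44 along x, 20 thick (y), rising from 18 to 62 mm above the underside, with a round black mark on both y faces: grip it across y. Brass boss on the foot at the -x end; plain end +x; z up.
- boss (a point): Top centre of the aluminium bracket's brass boss (16 mm diameter, 8 mm high, standing on the foot 31 mm from the middle towards -x, its top 26 mm above the underside); axes as the bracket's.
- corner (a point): Fixture's inside corner: where the inner faces of both fences would meet, at the top of the dark base plate (14 mm above the bench). Rigid, bolted down, ground and oiled (friction about 0.2). x runs along the long fence to the end stop, y towards the long fence, z up. Free plate: 190 mm towards -x, 150 towards -y. Seated, the bracket's middle is at x -42, y -28 mm, its x axis along this x.
- long_fence: Blue long fence: bar 165 mm along x, 16 mm thick, 16 mm high, standing on the base plate; origin at the centre of its underside; its inner face is 8 mm towards -y. It ends 9 mm short of the corner (relief).
- end_stop: Yellow end stop: bar 125 mm along y, 16 mm thick, 16 mm high, standing on the base plate; origin at the centre of its underside; its inner face is 8 mm towards -x. It ends 11 mm short of the corner (relief).
- bracket: The same aluminium bracket; origin at the centre of its underside, axes as above.
- dark_bracket: Black bracket of the same shape, loose on the bench; leave alone. Origin at the centre of its underside.
- bearing: Steel ball-bearing ring, 62 mm diameter, 18 mm high, loose; leave alone. Origin at the centre of its underside.
- piston: Aluminium piston standing upright, 72 mm diameter, 54 mm high, loose; leave alone. Origin at the centre of its underside.
- sleeve: Brass cup-shaped sleeve, 56 mm diameter, 60 mm high, loose; leave alone. Origin at the centre of its underside.
- spray: White spray can with a red cap, 60 mm diameter, 160 mm high, loose; leave alone. Origin at the centre of its underside.
- spanner: Steel spanner lying on the bench near the robot, loose; leave alone.
There are look-alikes about, which are no part of the job. What is shaped like the bracket but orange or red is not meant.

How it is judged:
On the way:
1. the aluminium bracket lies upright on the fixture's base plate (z of bracket in the frame of corner between -0.002 and 0.004 m and x of bracket in the frame of corner between -0.17 and -0.03 m and y of bracket in the frame of corner between -0.14 and -0.02 m and angle between bracket's own z axis and vertical below 0.1 rad), for 0.2 s.
At the end, for the whole second after the job is handed in: Bracket upright (0.04 rad) on the plate (3 mm), within 2.5 mm of seated against both fences, parallel to the long fence (0.035 rad), boss end away from the end stop, still; fingers on it (over 2 N) and it presses each fence with over 2 N, all through the last second (contact force between bracket and long_fence above 2 N and contact force between bracket and end_stop above 2 N and contact force between bracket and the fingers above 2 N and x of bracket in the frame of corner between -0.0445 and -0.0395 m and y of bracket in the frame of corner between -0.0305 and -0.0255 m and z of bracket in the frame of corner between -0.002 and 0.003 m and x of boss in the frame of corner below -0.06 m and angle between the x axis of bracket and the x axis of corner, either way round below 0.035 rad and angle between bracket's own z axis and vertical below 0.04 rad and linear speed of bracket below 0.01 m/s); the arm keeps its last pose, push and grip.
It fails at once if the bracket is rammed against a fence (over 80 N) (contact force between bracket and long_fence above 80 N or contact force between bracket and end_stop above 80 N).
It fails at once if the black bracket or another loose thing is moved by more than 20 mm (distance of any of dark_bracket, bearing, piston, sleeve, spray, spanner from where it was at the start of the episode above 0.02 m).
It also fails if it takes over 45 s, if anything falls off the work surface, if the arm or the gripper's body presses on something with over 40 N, if the wrist force passes 120 N, or if a joint passes its speed limit or range.

## Robot

A 6-joint arm with a two-finger parallel gripper is mounted at the origin on the work surface. World frame = base frame: x ahead of the robot, y to its left, z up, the work surface at z = 0. Lengths are in m, angles in rad, forces in N, time in s.
With the tool pointing down it reaches from about 0.35 to 0.775 m from the base axis. Payload 5.5 kg.
Tool frame: the origin (TCP) lies at the very end of the fingers, on their centre line; the grasp point (between the pads) lies 19 mm behind it; z points along the fingers, x is the direction in which the jaws open and shut, and the axes are right-handed (so a half turn about z gives the same grasp; the last joint's range is limited). The gripper opens to 85 mm and grips with 20 to 120 N. Pads are 22 mm wide; open, the fingers measure 114 mm over their backs; the gripper's body (76 mm by 85 mm) begins 54 mm behind the grasp point. The pads swing forward as they close: fully open they stand 13 mm farther back than shut.
Start: joints at [-1.39, 0.313, 0.046, 1.304, 0, 1.431], TCP at [0.181, -0.546, 0.199] pointing down, gripper open.
Joint ranges: [-2.76, 2.76], [-0.86, 1.69], [-1.03, 1.26], [-2.2, 2.34], [-1.47, 1.5], [-3.14, 3.14]. Speed limits (rad/s): [2.57, 2.57, 3.14, 3.14, 3.14, 3.14].

## Interface

Orientations are given as a unit quaternion [w, x, y, z].
In Python, from workcell import monitor, eyes, ticket gives the robot as it stands.
- The arm moves only by the tool send_rows, never from a script. Its argument "targets" is a list of rows, each a list of 5 numbers: the shift along the world's x, y, z in m, then the turn about the world's z in degrees, then the closure in counts, from 0 (fully open) to 255 (shut). A call has 1 to 12 rows; each row shifts and turns the commanded pose from where the row before left it; what a row does not reach is not made up. A row lasts 1/10 s, in which the tool goes at most 50 mm and 8.59 degrees, less where a joint would pass 70% of its speed; a pose out of reach is approached as far as the arm can. A call is refused whole if a number of a shift passes 0.05 or a number of a turn 8.59, either way. A call with a gripper value outside its range is refused whole. The fingers move at their own pace and stop on an object; "newtons" is the grip in N (left out, the last holds). Time passes only in rows, so rows that do not move let the fingers close. It gives the time, the measured TCP pose, the force and the opening at its end, in the units of the state.
- monitor.get_state(): the state, without advancing time (a new reading comes with each control period).
- eyes.read_camera(name): name is "side" or "top"; returns a dict with "img" (400x640x3 uint8, red, green, blue), "z_map" (400x640 float32, m along the optical axis (not along the pixel's ray), 0 where there is no reading), "camera_matrix" (3x3 intrinsics, pixels), "pose" (4x4, takes a point from camera to world coordinates). Camera axes: x right, y down, z forward; pixel columns grow to the right and rows downward; lengths in m; the calibration is good to about 2 mm. A picture is of the moment at which its call begins.
- ticket.hand_in(): hands the job in, once; it reports no verdict.
Trained networks look in the newest picture that a camera, given by its name, has taken for a name from the list of things; names that differ only in an ending like _2 or _b are one class to them, and where a whole thing is asked for, a point or a joint stands for the part that bears it (a point fixed in the world has none). Each returns a list of dicts, best first, with "conf" (0 to 1); they miss things now and then, are a little off and sometimes report something else, mostly with a low value. They report only what shows in the picture. A call takes as long as a camera call. They do not tell look-alikes from the thing itself.
- eyes.spot_in(name, camera): "xyz" ([x, y, z] in m, in world coordinates, good to about 4 mm: the middle of the surface that is visible of it).
- eyes.tip_of(name, camera): "xyz" ([x, y, z] in m, in world coordinates, good to about 4 mm: a listed point, or the origin of a listed thing).
The state is a dict: "clock": time; "joint_pos": joint angles; "qvel": joint speeds; "tau": joint torques, N m; "tcp_pos": TCP position; "orientation": TCP orientation; "wrist_force": force on the tool from outside, world axes, zero at the start; "ft_torque": the same for the moment, N m; "finger_gap": finger opening in m.
Only numpy, scipy, OpenCV 4.12 (cv2) and the standard library are available. Lean on these libraries where they do the work, as an engineer would, in place of code of your own. Each camera call takes 0.05 s, during which the arm holds its last target.

## Working session

There is one attempt and no reset: what is moved stays moved. The work goes in short steps, Python scripts to look and compute and a tool call to move; the robot and the scene stay as the last step left them, time stands still between calls to the robot, and variables do not carry over. Pictures are saved under pics/ and viewed, and the job is handed in when it is done.

Besides the shell and the picture viewer there is one more tool, called after "Request:" as a command line: name --pt "numbers of a row" for each row, then --argument value for the rest. send_rows: Moves the arm, as the interface text tells. Its arguments: {"type":"object","properties":{"targets":{"type":"array"},"newtons":{"type":"number"}},"required":["targets"]}

```bash
mkdir -p pics
python3 - <<'E'
from workcell import monitor, eyes, ticket
import cv2,numpy as np
s=monitor.get_state()
for k,v in s.items(): print(k,np.round(v,4))
for c in ("top","side"):
    d=eyes.read_camera(c); cv2.imwrite(f"pics/{c}0.png",d["img"][:,:,::-1]); np.savez(f"{c}0.npz",**d)
    print(c,d["camera_matrix"].tolist(),np.round(d["pose"],3).tolist())
    for n in ("bracket_mid","boss","corner","long_fence","end_stop","dark_bracket"):
        print(n,[(np.round(r["xyz"],4).tolist(),round(r["conf"],2)) for r in eyes.tip_of(n,c)])
print(monitor.get_state()["clock"])
E
```

```text
clock 0.0
joint_pos [-1.3896e+00  3.1400e-01  4.5000e-02  1.3036e+00 -1.0000e-04  1.4312e+00]
qvel [-0.0008 -0.0004 -0.0002  0.0002  0.0001  0.0001]
tau [-4.00000e-04 -4.80622e+01  2.98536e+01  1.90000e-02 -2.00000e-04
 -0.00000e+00]
tcp_pos [ 0.1812 -0.5451  0.1984]
orientation [-6.000e-04  8.110e-01 -5.851e-01 -6.000e-04]
wrist_force [ 0.5396 -0.0306 -0.0874]
ft_torque [0.0339 0.0094 0.0203]
finger_gap 0.0854
top [[502.1994953691333, 0.0, 325.5186409785068], [0.0, 502.1994953691333, 192.75869106075632], [0.0, 0.0, 1.0]] [[0.02, -0.996, 0.084, 0.441], [-1.0, -0.021, -0.01, -0.007], [0.011, -0.084, -0.996, 1.684], [0.0, 0.0, 0.0, 1.0]]
bracket_mid [([0.6421, 0.2807, 0.0317], 0.85), ([0.5168, 0.3265, 0.0315], 0.69), ([0.3837, 0.2619, 0.0303], 0.68), ([0.4499, 0.4293, 0.0247], 0.64), ([0.6413, 0.426, 0.0298], 0.58), ([0.5157, 0.3266, -0.0009], 0.28)]
boss [([0.6155, 0.4168, 0.0247], 0.95), ([0.3935, 0.2897, 0.0295], 0.93), ([0.6197, 0.3043, 0.0254], 0.88), ([0.4884, 0.3268, 0.0285], 0.74), ([0.4801, 0.4318, 0.0285], 0.7), ([0.4792, -0.0671, 0.0154], 0.51)]
corner [([0.5771, -0.0538, 0.
[... 292 characters left out ...]
.0, 1.0]] [[-0.973, -0.167, 0.16, 0.33], [-0.231, 0.692, -0.684, 0.94], [0.004, -0.703, -0.711, 1.03], [0.0, 0.0, 0.0, 1.0]]
bracket_mid [([0.4489, 0.4303, 0.0298], 0.88), ([0.6398, 0.426, 0.0305], 0.83), ([0.6459, 0.2871, 0.0357], 0.83), ([0.5147, 0.3251, 0.0344], 0.7)]
boss [([0.6143, 0.411, 0.0281], 0.89), ([0.4861, 0.3253, 0.0314], 0.86), ([0.3938, 0.2917, 0.0265], 0.77), ([0.4758, 0.4337, 0.0285], 0.73), ([0.6217, 0.3082, 0.0261], 0.68)]
corner [([0.5748, -0.0556, 0.0113], 0.88), ([0.3389, -0.3588, 0.0035], 0.39), ([0.7656, 0.1411, -0.0], 0.31)]
long_fence [([0.4821, -0.0643, 0.0102], 0.77)]
end_stop [([0.6021, -0.1217, 0.0118], 0.45)]
dark_bracket [([0.5498, 0.1284, -0.0036], 0.9)]
0.7
```

View pics/top0.png

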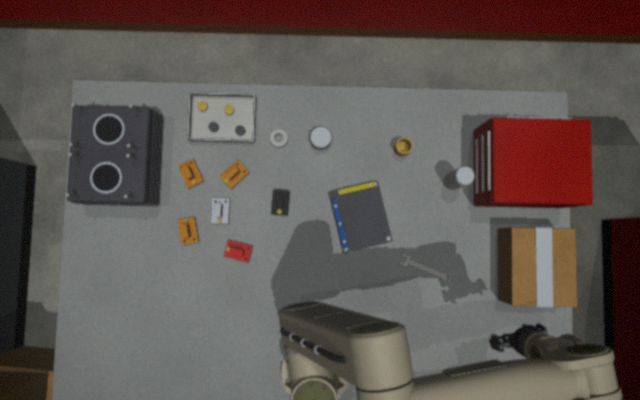

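View pics/side0.png

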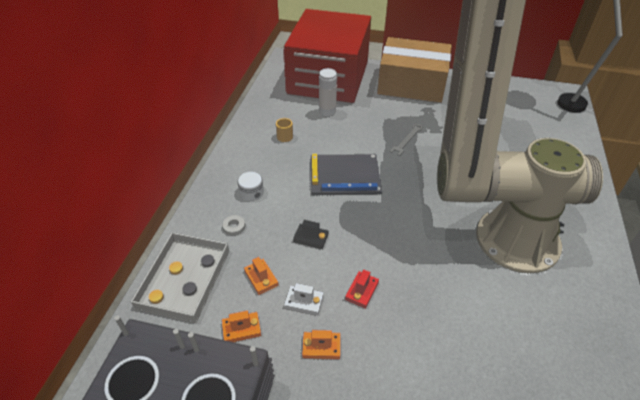

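The aluminium bracket is at top px (220,211) and side px (304,297). The fixture is at top px (360,217). The orange and red brackets are decoys, and the black one is at top px (280,203). Next I'll measure the yaws.

```bash
cat > h.py <<'E'
import numpy as np,cv2
def world(d):
    z=d["z_map"];K=d["camera_matrix"];v,u=np.mgrid[:400,:640]
    P=np.stack([(u-K[0,2])/K[0,0]*z,(v-K[1,2])/K[1,1]*z,z],-1)
    return P@d["pose"][:3,:3].T+d["pose"][:3,3]
E
python3 - <<'E'
from h import *
for c in("top","side"):
    d=dict(np.load(f"{c}0.npz"));W=world(d);im=d["img"].astype(int);r,g,b=im[...,0],im[...,1],im[...,2]
    near=(W[...,0]>.35)&(W[...,0]<.7)&(W[...,1]>-.25)&(W[...,1]<0)&(W[...,2]>0.005)
    for n,m in(("blue",near&(b>r+40)&(b>g+20)),("yellow",near&(r>b+60)&(g>b+40)),("plate",near&(abs(W[...,2]-.014)<.006))):
        P=W[m]; q=P[:,:2]; rc=cv2.minAreaRect(q.astype(np.float32))
        mu=q.mean(0);e,V=np.linalg.eigh(np.cov((q-mu).T));a=V[:,1]
        print(c,n,m.sum(),P.mean(0).round(4),"z",np.percentile(P[:,2],[10,50,90]).round(4),"yaw",round(np.degrees(np.arctan2(a[1],a[0])),1),np.round(rc[0],4),np.round(rc[1],4),round(rc[2],1))
    q=(abs(W[...,0]-.516)<.075)&(abs(W[...,1]-.326)<.06)
    sat=im.max(-1)-im.min(-1)
    for n,lo,hi in(("foot",.01,.03),("lug",.045,.08),("all",.01,.08)):
        m=q&(W[...,2]>lo)&(W[...,2]<hi)&((sat<30)|(n!="x"))
        m&=(np.hypot(W[...,0]-.516,W[...,1]-.326)<.055)
        P=W[m];mu=P[:,:2].mean(0);e,V=np.linalg.eigh(np.cov((P[:,:2]-mu).T));a=V[:,1];rc=cv2.minAreaRect(P[:,:2].astype(np.float32))
        print(c,n,m.sum(),P.mean(0).round(4),"zmax",P[:,2].max().round(4),"yaw",round(np.degrees(np.arctan2(a[1],a[0])),1),np.round(rc[0],4),np.round(rc[1],4),round(rc[2],1))
    u0=(slice(185,240),slice(195,245)) if c=="top" else (slice(270,325),slice(275,335))
    cr=cv2.resize(d["img"][u0][:,:,::-1],None,fx=10,fy=10,interpolation=cv2.INTER_CUBIC);cv2.imwrite(f"pics/crop_{c}.png",cr)
E
```

```text
top blue 212 [ 0.4815 -0.0712  0.0306] z [0.0255 0.0307 0.0357] yaw -165.4 [ 0.4824 -0.0716] [0.1634 0.017 ] 14.8
top yellow 175 [ 0.59   -0.117   0.1337] z [0.0247 0.0305 0.0373] yaw 132.4 [ 0.5515 -0.0739] [0.0665 0.2489] 43.8
top plate 2541 [ 0.5059 -0.145   0.014 ] z [0.0097 0.0141 0.0181] yaw -166.1 [ 0.5246 -0.1241] [0.3485 0.2476] 0.1
top foot 328 [0.5167 0.3222 0.0195] zmax 0.0297 yaw -178.1 [0.5119 0.3176] [0.0932 0.0906] 1.2
top lug 104 [0.5167 0.3239 0.0614] zmax 0.0727 yaw 177.4 [0.5173 0.3258] [0.0425 0.0216] 0.7
top all 444 [0.5166 0.3224 0.0297] zmax 0.0727 yaw -178.5 [0.5119 0.3176] [0.0932 0.0906] 1.2
side blue 259 [ 0.4788 -0.069   0.0297] z [0.0256 0.0301 0.0331] yaw -165.8 [ 0.4781 -0.0715] [0.1659 0.0252] 16.3
side yellow 163 [ 0.5976 -0.1182  0.0289] z [0.0229 0.0302 0.0336] yaw 103.9 [ 0.5981 -0.1221] [0.0157 0.1289] 14.1
side plate 2129 [ 0.5029 -0.141   0.0146] z [0.0115 0.0147 0.0176] yaw -156.3 [ 0.5084 -0.1386] [0.3475 0.1787] 15.2
side foot 558 [0.5126 0.3355 0.019 ] zmax 0.0299 yaw -175.8 [0.5151 0.3271] [0.0841 0.0594] 1.0
side lug 206 [0.5147 0.3298 0.059 ] zmax 0.0663 yaw 179.6 [0.5153 0.3274] [0.0436 0.0225] 0.2
side all 828 [0.5131 0.3341 0.0303] zmax 0.0663 yaw -176.4 [0.5151 0.3271] [0.0841 0.0594] 1.0
```

```bash
python3 -c "
import cv2
a=cv2.imread('pics/crop_top.png');b=cv2.imread('pics/crop_side.png')
import numpy as np
h=min(a.shape[0],b.shape[0]);o=np.hstack([a[:h],b[:h]]);cv2.imwrite('pics/crops.png',cv2.resize(o,(790,int(h*790/o.shape[1]))))"
```

```text
(no output)
```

View pics/crops.png

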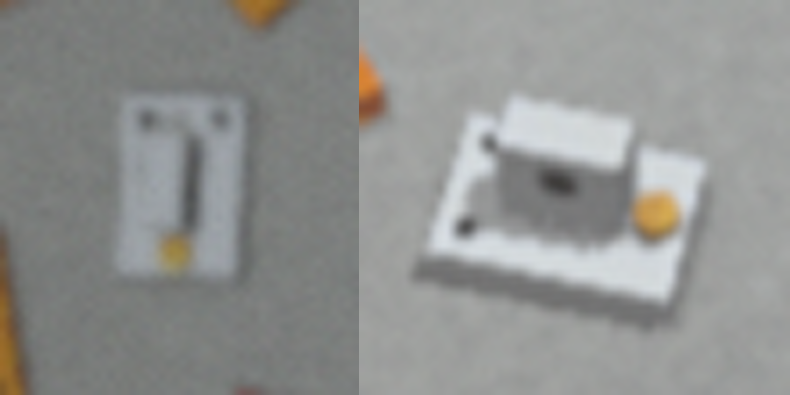

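Request:
send_rows --pt "0.025 0.04 0.008 8.5 0" --pt "0.025 0.04 0.008 8.5 0" --pt "0.025 0.04 0.008 8.5 0" --pt "0.025 0.04 0.008 8.5 0" --pt "0.025 0.04 0.006 8.5 0" --pt "0.025 0.04 0.006 8.5 0" --pt "0.025 0.04 0 8.5 0" --pt "0.025 0.04 0 8.5 0" --pt "0.025 0.04 0 8.5 0" --pt "0.025 0.04 0 8.5 0" --pt "0.025 0.04 0 8.5 0" --pt "0.025 0.04 0 8.5 0" --newtons 60

```text
clock: 1.9
tcp_pos: [0.4821, -0.0639, 0.2437]
orientation: [0.0, 0.964, 0.265, 0.0]
wrist_force: [0.7, -2.0, 0.5]
finger_gap: 0.0855
```

Request:
send_rows --pt "0.0035 0.04 0 7.5 0" --pt "0.0035 0.04 0 7.5 0" --pt "0.0035 0.04 0 7.5 0" --pt "0.0035 0.04 0 7.5 0" --pt "0.0035 0.04 -0.01 7.5 0" --pt "0.0035 0.04 -0.01 7.5 0" --pt "0.0035 0.04 -0.01 7.5 0" --pt "0.0035 0.04 -0.02 7.5 0" --pt "0.003 0.04 -0.02 0 0" --pt "0.003 0.03 -0.02 0 0" --pt "0 0 -0.02 0 0" --pt "0 0 0 0 0"

```text
clock: 3.1
tcp_pos: [0.513, 0.3244, 0.1299]
orientation: [-0.001, 0.704, 0.71, -0.003]
wrist_force: [-0.0, -0.1, -0.2]
finger_gap: 0.0852
```

Run:
```python
from h import *
from workcell import monitor, eyes
s=monitor.get_state();print(s["clock"],s["tcp_pos"],s["orientation"],s["joint_pos"])
d=eyes.read_camera("side");cv2.imwrite("pics/side1.png",cv2.resize(d["img"][200:360,200:420,::-1],None,fx=3,fy=3,interpolation=cv2.INTER_CUBIC))
```

```text
3.1 [0.51297485 0.32440244 0.12992669] [-0.00103895  0.7040844   0.71010995 -0.00281822] [ 4.31722022e-01  4.06997494e-01  1.08278290e-02  1.18063386e+00
 -2.84905795e-05  4.23200635e-01]
```

View pics/side1.png

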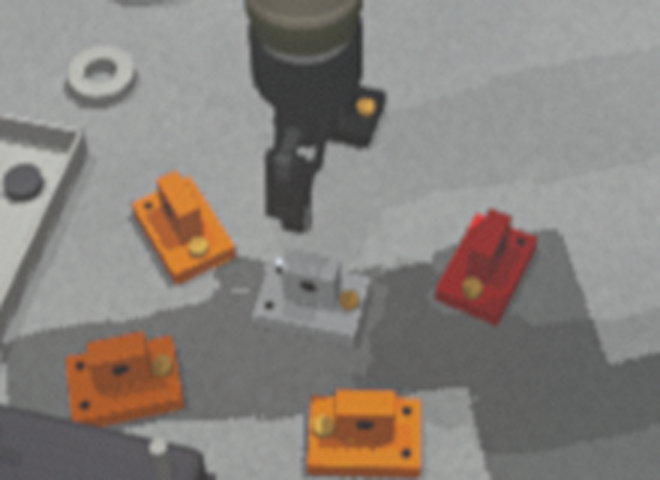

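The gripper is straight above the aluminium bracket (crop px 310,285), so I'll go down and close.

Request:
send_rows --pt "0.001 0.001 -0.025 0 0" --pt "0.001 0.001 -0.025 0 0" --pt "0 0 -0.025 0 0" --pt "0 0 -0.015 0 0" --pt "0 0 -0.01 0 0" --pt "0 0 -0.005 0 0" --pt "0 0 0 0 100" --pt "0 0 0 0 180" --pt "0 0 0 0 255" --pt "0 0 0 0 255" --pt "0 0 0 0 255" --pt "0 0 0 0 255" --newtons 60

```text
clock: 4.35
tcp_pos: [0.5177, 0.3259, 0.0291]
orientation: [0.001, 0.705, 0.709, 0.0]
wrist_force: [-1.2, -3.3, 5.7]
finger_gap: 0.0156
```

Run:
```python
from h import *
from workcell import monitor, eyes
d=eyes.read_camera("side");cv2.imwrite("pics/side2.png",cv2.resize(d["img"][220:340,240:380,::-1],None,fx=5,fy=5,interpolation=cv2.INTER_CUBIC))
s=monitor.get_state();print(s["clock"],s["tcp_pos"],s["wrist_force"],s["ft_torque"],s["finger_gap"])
```

```text
4.4 [0.51769826 0.3259442  0.0290669 ] [-0.654911   -3.84833284  5.67664145] [-0.62357643  0.12833705  0.0471399 ] 0.01531865303924224
```

View pics/side2.png

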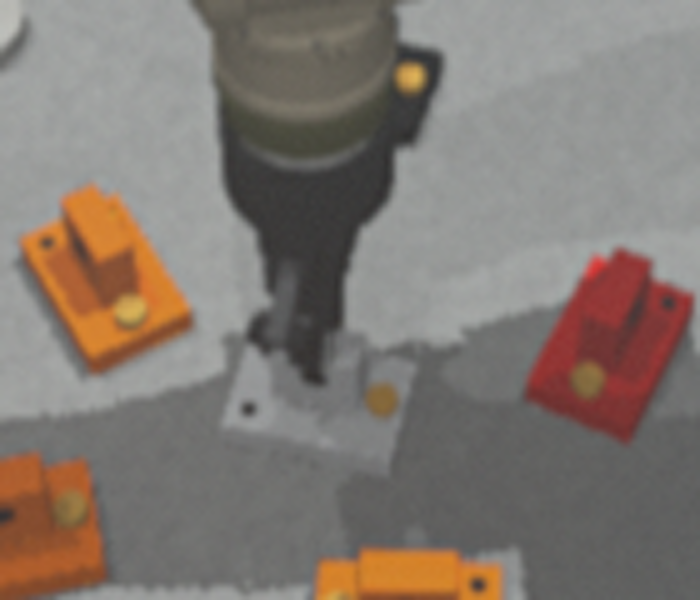

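Request:
send_rows --pt "0 0 0.01 0 255" --pt "0 0 0.02 0 255" --pt "0 0 0.03 0 255" --pt "0 0 0.03 0 255" --pt "0 0 0.03 0 255" --pt "0 0 0 0 255" --pt "0 0 0 0 255"

```text
clock: 5.1
tcp_pos: [0.5172, 0.3265, 0.148]
orientation: [-0.0, 0.705, 0.71, 0.0]
wrist_force: [-0.3, 0.6, -4.9]
finger_gap: 0.0152
```

Run:
```python
from h import *
from workcell import monitor, eyes
d=eyes.read_camera("side");cv2.imwrite("pics/side3.png",cv2.resize(d["img"][190:330,220:380,::-1],None,fx=4,fy=4,interpolation=cv2.INTER_CUBIC))
s=monitor.get_state();print(s["clock"],s["tcp_pos"],s["wrist_force"],s["ft_torque"],s["finger_gap"],s["orientation"])
for n in("bracket_mid","boss"): print([(np.round(r["xyz"],4).tolist(),round(r["conf"],2)) for r in eyes.tip_of(n,"side")])
```

```text
5.15 [0.51636346 0.3260844  0.14673465] [-0.17160851  0.12681154 -5.09141071] [ 0.01130215  0.01241143 -0.01712806] 0.015462270665220853 [-5.78519517e-04  7.04686213e-01  7.09518143e-01 -1.00569956e-03]
[([0.6437, 0.2834, 0.034], 0.91), ([0.3835, 0.2579, 0.03], 0.89), ([0.4505, 0.4267, 0.026], 0.72), ([0.64, 0.4281, 0.0308], 0.59), ([0.5164, 0.3271, 0.1531], 0.56)]
[([0.4857, 0.3253, 0.1498], 0.96), ([0.394, 0.2944, 0.0254], 0.73), ([0.6152, 0.4108, 0.0304], 0.71), ([0.4783, 0.4324, 0.0309], 0.7)]
```

View pics/side3.png

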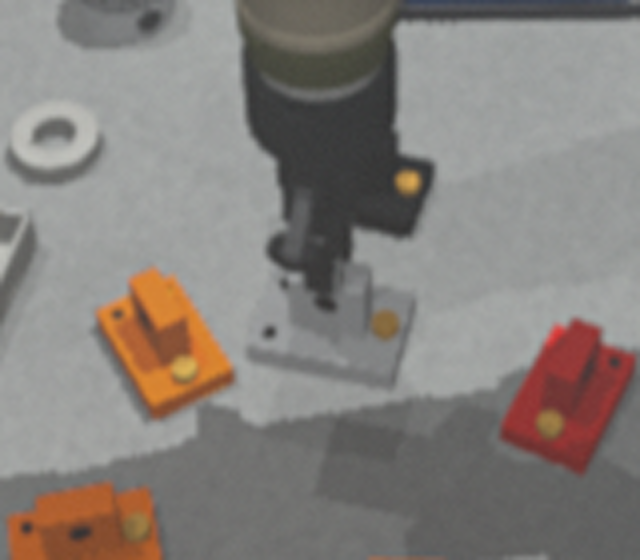

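Request:
send_rows --pt "0 -0.02 0 0 255" --pt "0.001 -0.04 0 2 255" --pt "0.001 -0.04 0 2 255" --pt "0.001 -0.04 0 2 255" --pt "0.001 -0.04 0 2 255" --pt "0.001 -0.04 0 2 255" --pt "0.001 -0.045 0 2 255" --pt "0.001 -0.045 0 2 255" --pt "0.001 -0.045 0 0 255" --pt "0.001 -0.045 0 0 255" --pt "0.001 -0.035 0 0 255" --pt "0 -0.01 0 0 255"

```text
clock: 6.45
tcp_pos: [0.5265, -0.1221, 0.1466]
orientation: [-0.001, 0.615, 0.789, -0.001]
wrist_force: [-1.4, -0.3, -4.5]
finger_gap: 0.015
```

Request:
send_rows --pt "0 0 -0.02 0 255" --pt "0 0 -0.02 0 255" --pt "0 0 -0.02 0 255" --pt "0 0 -0.01 0 255" --pt "0 0 0 0 255" --pt "0 0 0 0 255"

```text
clock: 7.05
tcp_pos: [0.5273, -0.1183, 0.0783]
orientation: [-0.0, 0.613, 0.79, 0.0]
wrist_force: [1.0, -0.8, -3.2]
finger_gap: 0.0148
```

Run:
```python
from h import *
from workcell import monitor, eyes
for c in("side","top"):
    d=eyes.read_camera(c);np.savez(f"{c}4.npz",**d)
    sl=(slice(90,230),slice(270,430)) if c=="side" else (slice(150,270),slice(300,430))
    cv2.imwrite(f"pics/{c}4.png",cv2.resize(d["img"][sl][:,:,::-1],None,fx=4,fy=4,interpolation=cv2.INTER_CUBIC))
    for n in("bracket_mid","boss","corner","long_fence","end_stop"): print(c,n,[(np.round(r["xyz"],4).tolist(),round(r["conf"],2)) for r in eyes.tip_of(n,c) if r["xyz"][1]<.05])
s=monitor.get_state();print(s["clock"],s["tcp_pos"],s["wrist_force"],s["ft_torque"],s["finger_gap"],s["orientation"])
```

```text
side bracket_mid [([0.5269, -0.1203, 0.0821], 0.66)]
side boss [([0.4943, -0.1239, 0.0764], 0.82)]
side corner [([0.5753, -0.0548, 0.011], 0.87), ([0.7659, -0.0015, 0.0001], 0.31)]
side long_fence [([0.4815, -0.0649, 0.009], 0.7)]
side end_stop [([0.6015, -0.1222, 0.0121], 0.67)]
top bracket_mid []
top boss []
top corner [([0.5779, -0.0569, 0.015], 0.72)]
top long_fence [([0.4816, -0.0664, 0.0151], 0.4)]
top end_stop [([0.6017, -0.127, 0.0137], 0.46)]
7.65 [ 0.52735701 -0.1187376   0.07841906] [-9.42577654e-04  8.77811753e-02 -3.75062255e+00] [-0.04993937 -0.03106863 -0.01823571] 0.01514096066109071 [4.64196431e-05 6.13051287e-01 7.90043109e-01 5.87256002e-05]
```

View pics/side4.png

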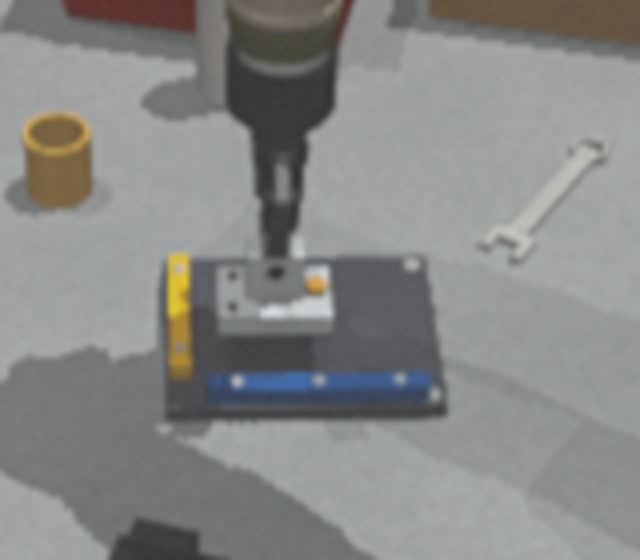

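View pics/top4.png

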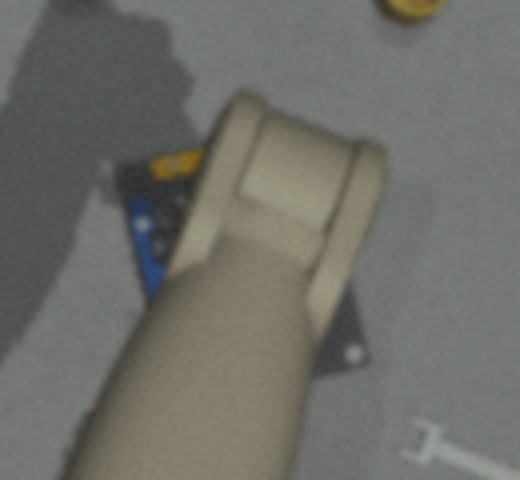

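Request:
send_rows --pt "0 0 -0.015 0 255" --pt "0 0 -0.012 0 255" --pt "0 0 -0.004 0 255" --pt "0 0 -0.002 0 255" --pt "0 0 0 0 255" --pt "0 0 0 0 255"

```text
clock: 8.25
tcp_pos: [0.5277, -0.1189, 0.0457]
orientation: [0.0, 0.613, 0.79, 0.0]
wrist_force: [1.0, 0.5, -4.2]
finger_gap: 0.0154
```

Request:
send_rows --pt "0 0 -0.001 0 255" --pt "0 0 -0.001 0 255" --pt "0 0 -0.001 0 255" --pt "0 0 0 0 255"

```text
clock: 8.65
tcp_pos: [0.5279, -0.1194, 0.0431]
orientation: [0.001, 0.613, 0.79, -0.0]
wrist_force: [-1.7, -1.9, 1.0]
finger_gap: 0.015
```

Request:
send_rows --pt "0 0 -0.001 0 255" --pt "0 0 -0.001 0 255" --pt "0 0 0 0 255" --pt "0 0 0 0 255"

```text
clock: 9.05
tcp_pos: [0.528, -0.1196, 0.0429]
orientation: [0.002, 0.613, 0.79, -0.0]
wrist_force: [-5.2, -1.1, 14.3]
finger_gap: 0.0152
```

On the plate. Now I'll slide towards the long fence, along ey = (-0.247, 0.969).

Request:
send_rows --pt "0 0 0.001 0 255" --pt "-0.001 0.004 0 0 255" --pt "-0.001 0.004 0 0 255" --pt "-0.001 0.004 0 0 255" --pt "-0.001 0.004 0 0 255" --pt "0 0 0 0 255" --pt "0 0 0 0 255"

```text
clock: 9.75
tcp_pos: [0.5259, -0.1039, 0.0431]
orientation: [0.003, 0.613, 0.79, 0.001]
wrist_force: [1.7, -3.2, 4.7]
finger_gap: 0.0154
```

Run:
```python
from h import *
from workcell import monitor, eyes
d=eyes.read_camera("side");np.savez("side5.npz",**d)
cv2.imwrite("pics/side5.png",cv2.resize(d["img"][140:200,300:390][:,:,::-1],None,fx=8,fy=8,interpolation=cv2.INTER_CUBIC))
s=monitor.get_state();print(s["clock"],s["tcp_pos"],s["wrist_force"],s["ft_torque"],s["finger_gap"],s["orientation"])
```

```text
9.8 [ 0.52592212 -0.10394813  0.04313614] [ 1.42572861 -2.95319287  5.50923235] [-0.55770214 -0.22645994 -0.01083337] 0.01502051665237177 [2.80173822e-03 6.13125411e-01 7.89980362e-01 6.38443009e-04]
```

View pics/side5.png

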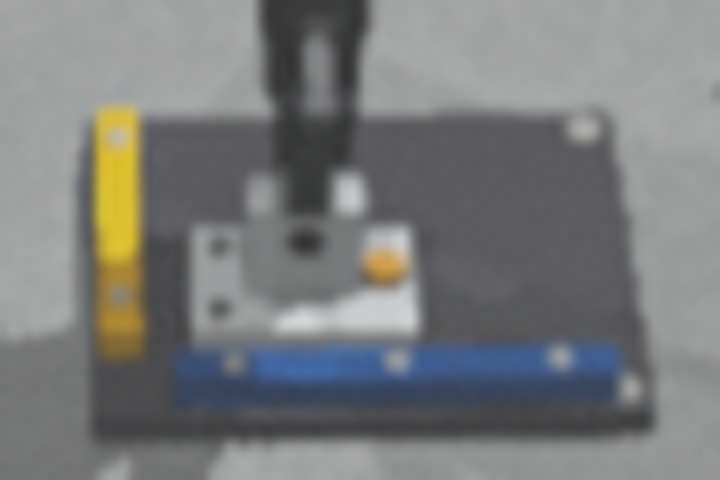

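The bracket lies flat, a few mm from the blue fence (crop y≈340) and about 18 mm from the yellow stop. I'll creep in from here.

Request:
send_rows --pt "-0.0005 0.002 0 0 255" --pt "-0.0003 0.001 0 0 255" --pt "-0.0002 0.001 0 0 255" --pt "0 0 0 0 255"

```text
clock: 10.2
tcp_pos: [0.5251, -0.1003, 0.0433]
orientation: [0.003, 0.613, 0.79, 0.0]
wrist_force: [1.0, -3.8, 6.1]
finger_gap: 0.0152
```

Request:
send_rows --pt "-0.0002 0.001 0 0 255" --pt "-0.0003 0.001 0 0 255" --pt "0 0 0 0 255"

```text
clock: 10.5
tcp_pos: [0.5246, -0.0983, 0.0433]
orientation: [0.003, 0.613, 0.79, 0.0]
wrist_force: [0.7, -4.0, 6.2]
finger_gap: 0.0154
```

Request:
send_rows --pt "-0.0002 0.001 0 0 255" --pt "0 0 0 0 255"

```text
clock: 10.7
tcp_pos: [0.5245, -0.0974, 0.0434]
orientation: [0.003, 0.613, 0.79, 0.0]
wrist_force: [0.2, -4.0, 6.0]
finger_gap: 0.0153
```

Request:
send_rows --pt "-0.0003 0.001 0 0 255" --pt "0 0 0 0 255"

```text
clock: 10.9
tcp_pos: [0.5245, -0.0969, 0.0435]
orientation: [0.004, 0.613, 0.79, 0.0]
wrist_force: [1.0, -5.2, 6.3]
finger_gap: 0.0152
```

Request:
send_rows --pt "-0.0002 0.001 0 0 255" --pt "0 0 0 0 255"

```text
clock: 11.1
tcp_pos: [0.5245, -0.0965, 0.0437]
orientation: [0.004, 0.613, 0.79, -0.0]
wrist_force: [0.7, -5.6, 6.5]
finger_gap: 0.0152
```

Request:
send_rows --pt "-0.0002 0.001 0 0 255" --pt "-0.0003 0.001 0 0 255" --pt "0 0 0 0 255" --pt "0 0 0 0 255"

```text
clock: 11.5
tcp_pos: [0.5244, -0.0958, 0.0441]
orientation: [0.005, 0.614, 0.79, -0.001]
wrist_force: [1.4, -10.9, 8.4]
finger_gap: 0.0154
```

Run:
```python
from h import *
from workcell import monitor, eyes
d=eyes.read_camera("side");np.savez("side6.npz",**d)
cv2.imwrite("pics/side6.png",cv2.resize(d["img"][140:200,300:390][:,:,::-1],None,fx=8,fy=8,interpolation=cv2.INTER_CUBIC))
s=monitor.get_state();print(s["clock"],s["tcp_pos"],s["wrist_force"],s["ft_torque"],s["finger_gap"],s["orientation"])
```

```text
11.55 [ 0.52440867 -0.09580225  0.04408671] [  0.39434586 -10.3442668    8.01180865] [-2.22203538 -0.23872568  0.05165246] 0.015351214620570621 [ 0.00524595  0.61368918  0.78952974 -0.00092645]
```

View pics/side6.png

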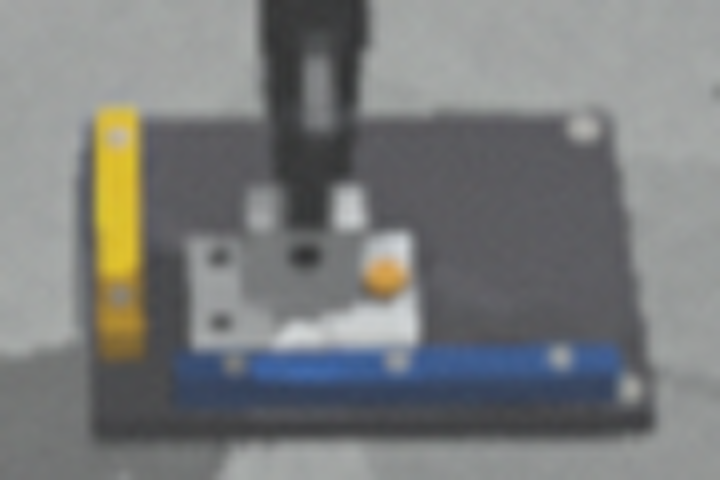

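Contact with the long fence, about 7 N net. I'll add a little down-force against tipping, then slide along the fence, ex = (0.969, 0.247).

Request:
send_rows --pt "0 0 -0.001 0 255" --pt "0.003 0.0008 -0.0005 0 255" --pt "0.003 0.0007 0 0 255" --pt "0.003 0.0008 0 0 255" --pt "0.002 0.0005 0 0 255" --pt "0 0 0 0 255" --pt "0 0 0 0 255"

```text
clock: 12.25
tcp_pos: [0.5326, -0.0945, 0.0434]
orientation: [0.004, 0.614, 0.789, -0.004]
wrist_force: [-9.3, -14.5, 20.2]
finger_gap: 0.0152
```

Run:
```python
from h import *
from workcell import monitor, eyes
d=eyes.read_camera("side");np.savez("side7.npz",**d)
cv2.imwrite("pics/side7.png",cv2.resize(d["img"][140:200,300:390][:,:,::-1],None,fx=8,fy=8,interpolation=cv2.INTER_CUBIC))
s=monitor.get_state();print(s["clock"],s["tcp_pos"],s["wrist_force"],s["ft_torque"],s["finger_gap"],s["orientation"])
```

```text
12.3 [ 0.53260869 -0.09453762  0.04340487] [ -8.09162455 -14.76283692  19.76950006] [-3.17615275  1.84799855  0.09500152] 0.015008164059875234 [ 0.00443279  0.61424911  0.78909107 -0.00369753]
```

View pics/side7.png

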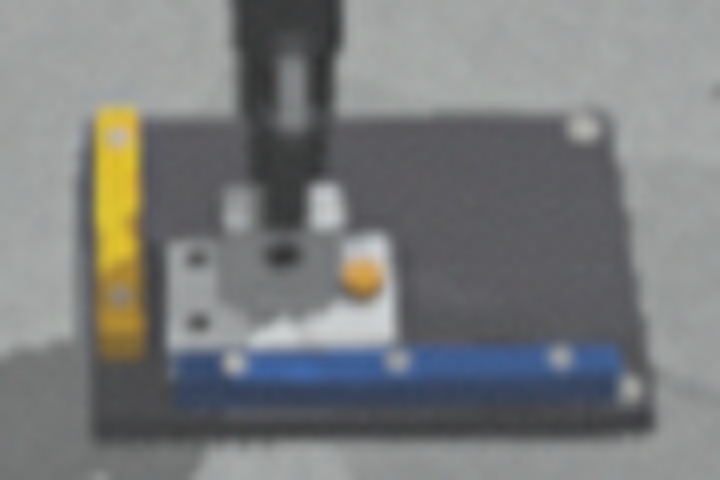

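Still about 6 mm (crop x 147→168) from the yellow stop, sliding flush along the fence.

Request:
send_rows --pt "0.002 0.0005 0 0 255" --pt "0.002 0.0005 0 0 255" --pt "0.001 0.0002 0 0 255" --pt "0 0 0 0 255"

```text
clock: 12.7
tcp_pos: [0.5374, -0.0933, 0.0434]
orientation: [0.004, 0.614, 0.789, -0.004]
wrist_force: [-9.6, -14.9, 20.0]
finger_gap: 0.015
```

Request:
send_rows --pt "0.001 0.0002 0 0 255" --pt "0.001 0.0003 0 0 255" --pt "0 0 0 0 255"

```text
clock: 13.0
tcp_pos: [0.5393, -0.0928, 0.0434]
orientation: [0.004, 0.614, 0.789, -0.004]
wrist_force: [-10.2, -15.0, 19.9]
finger_gap: 0.015
```

Request:
send_rows --pt "0.001 0.0002 0 0 255" --pt "0 0 0 0 255"

```text
clock: 13.2
tcp_pos: [0.5402, -0.0926, 0.0434]
orientation: [0.004, 0.614, 0.789, -0.004]
wrist_force: [-11.4, -15.2, 18.9]
finger_gap: 0.0153
```

Request:
send_rows --pt "0.001 0.0003 0 0 255" --pt "0 0 0 0 255"

```text
clock: 13.4
tcp_pos: [0.5412, -0.0923, 0.0434]
orientation: [0.004, 0.614, 0.789, -0.004]
wrist_force: [-9.0, -14.9, 19.7]
finger_gap: 0.0151
```

Request:
send_rows --pt "0.001 0.0002 0 0 255" --pt "0 0 0 0 255"

```text
clock: 13.6
tcp_pos: [0.5422, -0.0921, 0.0434]
orientation: [0.004, 0.614, 0.789, -0.004]
wrist_force: [-10.1, -15.9, 19.9]
finger_gap: 0.0154
```

Request:
send_rows --pt "0.001 0.0003 0 0 255" --pt "0 0 0 0 255"

```text
clock: 13.8
tcp_pos: [0.5423, -0.0921, 0.0434]
orientation: [0.004, 0.614, 0.789, -0.005]
wrist_force: [-12.4, -15.5, 22.8]
finger_gap: 0.015
```

Request:
send_rows --pt "0.001 0.0002 0 0 255" --pt "0 0 0 0 255"

```text
clock: 14.0
tcp_pos: [0.5424, -0.092, 0.0434]
orientation: [0.003, 0.614, 0.789, -0.005]
wrist_force: [-14.6, -17.4, 24.6]
finger_gap: 0.0154
```

Run:
```python
from h import *
from workcell import monitor, eyes
d=eyes.read_camera("side");np.savez("side8.npz",**d)
cv2.imwrite("pics/side8.png",cv2.resize(d["img"][140:200,300:390][:,:,::-1],None,fx=8,fy=8,interpolation=cv2.INTER_CUBIC))
s=monitor.get_state();print(s["clock"],s["tcp_pos"],s["wrist_force"],s["ft_torque"],s["finger_gap"],s["orientation"])
```

```text
14.05 [ 0.54231608 -0.09201746  0.04337962] [-15.41690217 -17.14446723  24.25955092] [-3.55132243  3.09539748  0.03261233] 0.0152022406513749 [ 0.00315165  0.61446639  0.78891912 -0.0052673 ]
```

View pics/side8.png

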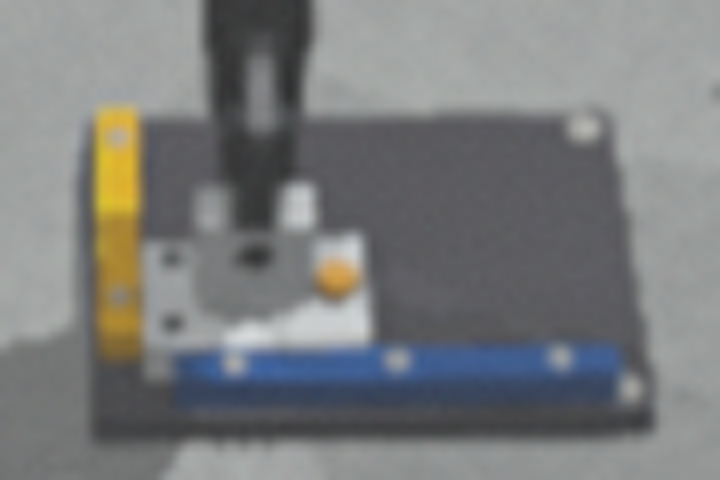

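Request:
send_rows --pt "0.001 0.0002 0 0 255" --pt "0.001 0.0008 0 0 255" --pt "0 0 0 0 255" --pt "0 0 0 0 255" --pt "0 0 0 0 255"

```text
clock: 14.55
tcp_pos: [0.5425, -0.0919, 0.0435]
orientation: [0.003, 0.615, 0.789, -0.007]
wrist_force: [-20.5, -19.6, 28.2]
finger_gap: 0.0152
```

Run:
```python
from h import *
from workcell import monitor, eyes
d=eyes.read_camera("side");np.savez("side9.npz",**d)
cv2.imwrite("pics/side9.png",cv2.resize(d["img"][140:200,300:390][:,:,::-1],None,fx=8,fy=8,interpolation=cv2.INTER_CUBIC))
s=monitor.get_state();print(s["clock"],s["tcp_pos"],s["wrist_force"],s["ft_torque"],s["finger_gap"],s["orientation"],abs(s["qvel"]).max())
from scipy.spatial.transform import Rotation as R
q=s["orientation"];print(R.from_quat([q[1],q[2],q[3],q[0]]).as_matrix()[:,2])
for n in("bracket_mid","boss","corner"): print(n,[(np.round(r["xyz"],4).tolist(),round(r["conf"],2)) for r in eyes.tip_of(n,"side") if r["xyz"][1]<.05])
W=world(d);im=d["img"].astype(int);sat=im.max(-1)-im.min(-1)
t=np.radians(14.3);ex=np.array([np.cos(t),np.sin(t)]);ey=np.array([-ex[1],ex[0]])
rel=W[...,:2]-np.array([.575,-.0555]);X=rel@ex;Y=rel@ey
m=(abs(W[...,2]-.032)<.006)&(X>-.1)&(X<.0)&(Y>-.06)&(Y<0.0)&(im.min(-1)>110)&(sat<40)
P=np.stack([X[m],Y[m]],1);print(m.sum(),cv2.minAreaRect(P.astype(np.float32)),"topz",np.polyfit(X[m],W[m][:,2],1),np.polyfit(Y[m],W[m][:,2],1),np.median(W[m][:,2]))
```

```text
14.6 [ 0.54250325 -0.09194577  0.0434791 ] [-20.31059385 -20.48603561  28.38889503] [-4.22236713  4.1598063   0.07203548] 0.015384734156899648 [ 0.00253336  0.61481681  0.78863484 -0.00699697] 0.00200858434861511
[-0.00460793 -0.01415121 -0.99988925]
bracket_mid [([0.5397, -0.0915, 0.0446], 0.79)]
boss [([0.3357, -0.36, 0.0035], 0.69), ([0.5098, -0.1015, 0.046], 0.55)]
corner [([0.5769, -0.0566, 0.0107], 0.63)]
217 ((-0.04417411983013153, -0.029035385698080063), (0.08113443106412888, 0.057615976780653), 0.1860913336277008) topz [-0.01536386  0.03268041] [-0.01466253  0.03302026] 0.033242100640541894
```

View pics/side9.png

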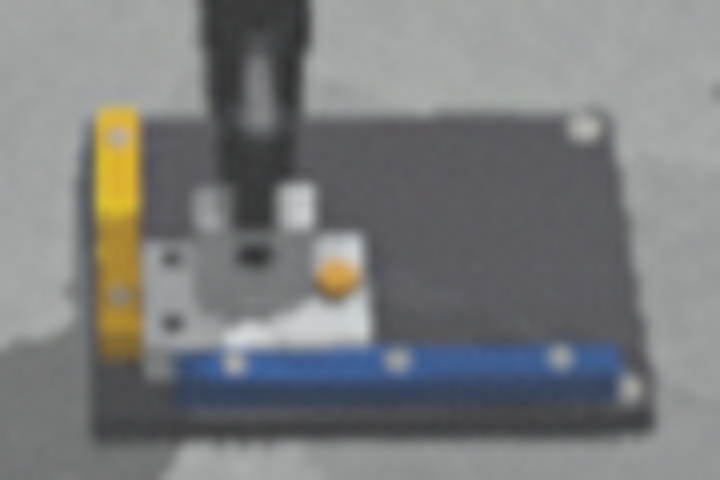

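Run:
```python
from workcell import monitor,ticket
print(ticket.hand_in())
s=monitor.get_state();print(s["clock"],s["tcp_pos"],s["wrist_force"])
```

```text
the job is handed in; nothing more can be done
None
the job is handed in; nothing more can be done
```

I gripped the aluminium bracket across its lug and set it flat on the base plate with the boss end away from the yellow stop. I slid it against the blue fence, then along it into the yellow stop. I handed it in at about 14.6 s, still gripped and pressed there; no verdict came back.

**Pressing force:** the wrist showed about 25 N towards the end stop, 15 N towards the long fence and 28 N down onto the plate. These totals include friction on the plate. I estimate at least 10 N on the stop and roughly 13 N on the fence. I could not measure the contact forces directly.

**Position:**
- **Contact:** the last picture shows both contacts closed, and the bracket stopped advancing at each fence.
- **Measured middle:** a camera fit puts it at x −44, y −29 mm against the seated −42, −28. That is within the 2.5 mm limit, and the cameras are only good to about 2 mm.
- **Angle:** the fit shows 0.2° from the direction I measured for the fence.

**Tilt:** the gripper leans about 0.015 rad from vertical, and the foot's top surface slopes by about the same along each axis. The limit is 0.04 rad.

**Readings that disagreed:**
- **Finger opening:** it read 15 mm on a 20 mm lug, but the bracket lifted and held without slipping.
- **Foot height:** the top of the foot measured about 1 mm above the expected 32 mm.
- **Network estimates:** the two cameras' estimates of the corner differed by 2–3 mm, so I went by contact for the final position.

I did not measure the other items at the end. The path stayed clear of them.

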